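# Trip the catch of the sprung-lid stone box and hold the lid at 45 degrees

### The job

Someone needs both hands to take a honing stone out of the grey metal box with the self-closing lid. Press the box's catch lever all the way down and let it come back up, so that the lid pops ajar; then lift the lid by its bar handle until it stands open at 45 degrees and finish while still holding it there with the fingers, because it springs shut if let go. Leave the sanding block, the spanner and the magnet beside the box where they lie.

Things in the scene. Friction and masses are not known exactly. Their poses are not given: they have to be found in the camera images.
- stone_box: Grey metal box fixed to the bench, 160 (x) by 220 (y) by 90 mm high without lid, two stones inside. Origin: centre of its underside, z up, x from its front (lever and handle, towards the robot) to its rear (hinge), y to the left seen from the front; turned up to 0.4 rad. Foot flanges reach 131 mm to either side. Trip lever on the front at y = -75 mm, bar handle at y = +35 mm.
- lid (a joint): Lid's opening angle, rad: 0 shut, 45 degrees is 0.785, stop 1.6. Grey plate 162 x 226 x 6 mm hinged along the rear top edge; opening lifts its front edge up and back. At first it is shut under the lever's hook. Once tripped, a spring pops it ajar to about 0.2 rad, where it stays; lifted further, spring and weight drive it back down: about 3 N at the bar at 45 degrees.
- lid_hinge (a point): Middle of the lid's hinge line (which runs along the box's y), at the box's rear top edge: box frame (80, 0, 90) mm.
- handle (a point): Middle of the handle's round steel bar, 10 mm thick, 100 mm long, parallel to the hinge, 45 mm in front of the lid's front edge, on two arms (90 mm clear between). In the lid's frame (origin lid_hinge, x to the rear, z up when shut) at (-207, 35, 3) mm: 93 mm above the bench when shut, free below and behind. A vertical pinch across it from above works all the way, the bar turning in the fingers.
- trip_lever (a joint): Angle of the catch's trip lever in rad: 0 at rest (up), 0.30 fully pressed (stop). A spring brings it back; the pad needs about 5 N to start and 12.5 N to be fully down. The lid comes free above about 0.2 rad.
- pad (a point): Centre of the top of the trip lever's black rubber press pad, 30 (x) by 34 mm (y), in front of the box, right of the handle; at rest at box (-132, -75, 65) mm. The lever's pivot, parallel to the box's y, is 40 mm behind and 10 mm below it; the full stroke lowers it about 12 mm. Behind the pad a steel hook rises to 103 mm above the bench and over the lid's edge.
- sanding_block: Wooden sanding block, 62 x 112 x 36 mm, loose to the left of the box; origin at the centre of its underside. A bystander.
- spanner: Steel spanner, 30 x 193 x 6 mm, loose to the right of the box; origin at the centre of its underside. A bystander.
- block_magnet: Red block magnet with bare ends, 25 x 50 x 20 mm, loose in front of the box at its left; origin at the centre of its underside. A bystander.

How it is judged:
On the way, in this order (a step that is already met when the one before it is completed fails the run):
1. the trip lever is pressed all the way down (at least 0.27 of 0.30 rad) (value of joint trip_lever above 0.27 rad), for 0.1 s.
2. the lever has come back up and the lid stands free of its hook (value of joint trip_lever below 0.06 rad and value of joint lid above 0.06 rad), for 0.2 s.
3. the lid is held by the fingers at 45 degrees, within 7 degrees (value of joint lid between 0.665 and 0.905 rad and contact force between the fingers and stone_box above 0.5 N), for 0.3 s.
At the end, for the whole second after the job is handed in: The program ends holding: the lid stands open at 45 degrees (within 7 degrees: 0.665 to 0.905 rad) and still, the fingers bear on it, the trip lever is back up (under 0.06 rad), and the sanding block, spanner and magnet lie within 30 mm of where they were (all of step 3 and value of joint trip_lever below 0.06 rad and velocity of joint lid between -0.05 and 0.05 rad/s and distance of each of sanding_block, spanner, block_magnet from where it was at the start of the episode below 0.03 m); the arm keeps its last pose, push and grip.
It fails at once if the sanding block is moved by more than 30 mm (distance of sanding_block from where it was at the start of the episode above 0.03 m).
It fails at once if the spanner is moved by more than 30 mm (distance of spanner from where it was at the start of the episode above 0.03 m).
It fails at once if the block magnet is moved by more than 30 mm (distance of block_magnet from where it was at the start of the episode above 0.03 m).
It also fails if it takes over 43 s, if anything falls off the work surface, if the arm or the gripper's body presses on something with over 40 N, if the wrist force passes 120 N, or if a joint passes its speed limit or range.

### The arm

A 6-joint arm with a two-finger parallel gripper is mounted at the origin on a cart in front of the work surface, level with it; the furniture and walls round the work are solid. World frame = base frame: x ahead of the robot, y to its left, z up, the work surface at z = 0. Lengths are in m, angles in rad, forces in N, time in s.
With the tool pointing down it reaches from about 0.35 to 0.8 m from the base axis. Payload 7.3 kg.
Tool frame: the origin (TCP) lies between the finger pads; the fingertips stand 25 mm ahead of it and the grasp point (between the pads) lies 6 mm ahead of it (r.tip_extent is the distance from the TCP to the fingertips, in m); z points along the fingers, y is the direction in which the jaws open and shut (so a half turn about z gives the same grasp; the last joint's range is limited). The gripper opens to 85 mm and grips with 20 to 120 N. Pads are 22 mm wide; open, the fingers measure 114 mm over their backs; the gripper's body (76 mm by 85 mm) begins 54 mm behind the grasp point. The pads swing forward as they close: fully open they stand 13 mm farther back than shut.
Start: joints at [1.087, 0.342, 1.524, -0, 1.275, -0.146], TCP at [0.174, 0.495, 0.256] pointing down, gripper open.
Joint ranges: [-2.53, 2.53], [-0.77, 2.02], [0.04, 2.7], [-1, 4.14], [0.28, 2.66], [-3.11, 3.11]. Speed limits (rad/s): [2.57, 2.57, 3.14, 3.14, 3.14, 3.14].

### API

Orientations are given as a unit quaternion [x, y, z, w].
In Python, from workcell import r, command_gripper, optics gives the robot as it stands. The module is installed in compiled form; this text tells all that it offers. Calls block until the motion is done:
- r.reach(position, orientation): joint-space move of the TCP to a pose.
- r.move_straight(position, orientation=None, speed=0.15, max_force=None): straight line of the TCP; orientation=None keeps the orientation; speed is the mean speed in m/s. With max_force (N) it stops when the force on the tool has changed by that much, and returns True; else False.
- r.movej(angles): joint-space move.
- command_gripper(opening, force=None): finger opening in m; force is the grip in N (None keeps the last); returns when the fingers have stopped.
- r.hold(seconds).
- r.solve_ik(position, orientation): joint angles nearest the present ones, or None.
- r.read_state(): the state.
- optics.get_image(name): name is "scene" or "top" or "wrist"; returns (picture, depth): 400x640x3 uint8, red, green, blue; 400x640 float32, m along the optical axis (not along the pixel's ray), 0 where there is no reading.
- optics.camera_model(name): a dict with "K" (3x3 intrinsics, pixels), "k1" (the pictures are not rectified: a ray, as slopes to the right and down, at radius r is drawn at 1 + k1 r^2 times it, then the intrinsics apply), "R" (3x3) and "t" (3): a world point X has camera coordinates R X + t; the wrist camera has in their place "tool_from_camera" (4x4, takes a point from camera to tool coordinates, whose origin is the TCP and whose axes are the flange's). Camera axes: x right, y down, z forward; pixel columns grow to the right and rows downward; lengths in m; the calibration is good to about 2 mm. A picture is of the moment at which its call begins: read the wrist's pose just before it. camera_model takes no time and is no camera call.
A pose or a line that the arm cannot do raises r.PlanningError and nothing moves.
- r.finish_job(): hands the job in, once; it reports no verdict.
The state is a dict: "time_s": time; "joint_positions": joint angles; "dq": joint speeds; "tau": joint torques, N m; "eef_pos": TCP position; "eef_rot": TCP orientation; "contact_force": force on the tool from outside, world axes, zero at the start; "torque": the same for the moment, N m; "grip_width": finger opening in m.
Only numpy, scipy, OpenCV 4.12 (cv2) and the standard library are available. Lean on these libraries where they do the work, as an engineer would, in place of code of your own. Each camera call takes 0.05 s, during which the arm holds its last target.

## Working session

There is one attempt and no reset: what is moved stays moved. The work goes in short steps, each a Python script; the robot and the scene stay as the last script left them, time stands still between calls to the robot, and variables do not carry over. Pictures are saved under pics/ and viewed, and the job is handed in when it is done.

```bash
mkdir -p pics; python3 - <<'E'
from workcell import r, optics
import cv2,numpy as np
for n in("scene","top"):
    im,d=optics.get_image(n); cv2.imwrite(f"pics/{n}0.png",im[:,:,::-1]); np.savez(f"{n}0.npz",im=im,d=d)
    m=optics.camera_model(n); print(n,m)
s=r.read_state();print(s)
E
```

```text
scene {'K': array([[417.38359937,   0.        , 320.04892532],
       [  0.        , 417.38359937, 199.61239807],
       [  0.        ,   0.        ,   1.        ]]), 'k1': -0.032108737373191816, 'R': array([[ 0.87724973, -0.4792627 ,  0.02720619],
       [-0.16451499, -0.35340668, -0.92089008],
       [ 0.45096311,  0.80337475, -0.38887181]]), 't': array([-0.50692253,  0.19863534,  0.75526326])}
top {'K': array([[409.79908185,   0.        , 323.67930987],
       [  0.        , 409.79908185, 199.59507384],
       [  0.        ,   0.        ,   1.        ]]), 'k1': -0.025464733896236918, 'R': array([[-0.01283679, -0.99962039, -0.02437813],
       [-0.99182797,  0.0158241 , -0.1265973 ],
       [ 0.12693501,  0.02255381, -0.99165459]]), 't': array([0.05429253, 0.57865091, 0.96302802])}
{'time_s': 0.1, 'joint_positions': array([ 1.08701727e+00,  3.42642784e-01,  1.52490405e+00,  9.54938669e-06,
        1.27544033e+00, -1.46001773e-01]), 'dq': array([-0.00189344, -0.00295693, -0.00356351, -0.00057128, -0.00100096,
       -0.00049944]), 'tau': array([ 2.95332255e-03, -4.34443939e+01, -2.46490306e+01,  2.92991376e-05,
        4.61847361e-03,  8.47438173e-06]), 'eef_pos': array([0.17380389, 0.49504966, 0.25570686]), 'eef_rot': array([ 1.68088238e-01,  9.85771707e-01, -6.61558189e-04, -2.20291316e-04]), 'contact_force': array([ 0.75827497,  0.67324861, -0.09503512]), 'torque': array([ 0.03702453, -0.02749687,  0.01281765]), 'grip_width': 0.0852864979642747}
```

View pics/scene0.png

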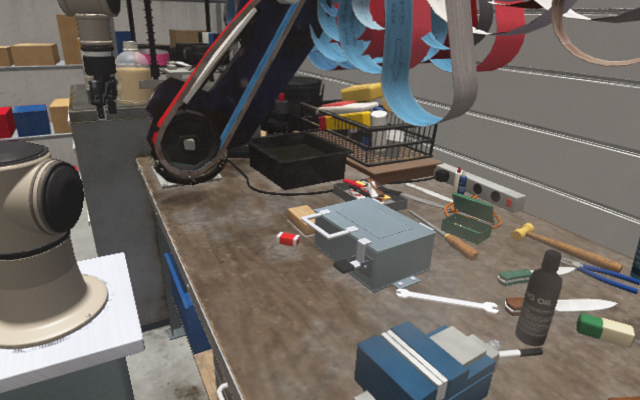

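View pics/top0.png

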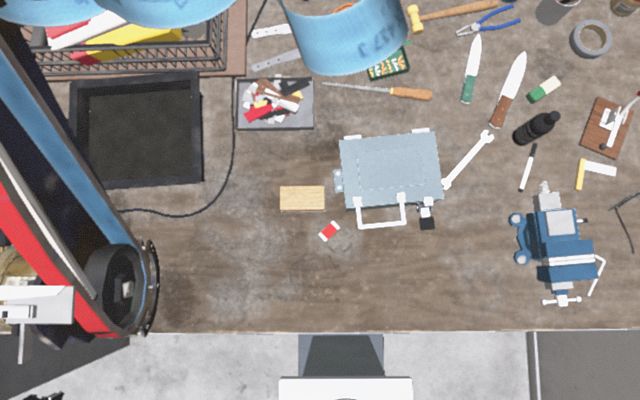

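The scene picture shows the grey box at about (375,240), with the handle bar at (310,220) and the black pad at (345,267). In the top picture the lid's corners are near (340,140), (437,132), (443,200) and (346,208). The bar is at (382,226), the pad at (427,222), the magnet at (329,231) and the spanner at (468,160). Next I'll measure these points.

```bash
cat > h.py <<'E'
import numpy as np,cv2
def cloud(im,d,m):
    v,u=np.mgrid[:d.shape[0],:d.shape[1]]
    K=m["K"]; dist=np.array([m["k1"],0,0,0],float)
    p=cv2.undistortPoints(np.stack([u.ravel(),v.ravel()],1).astype(np.float64)[:,None],K,dist)[:,0]
    z=d.ravel().astype(float); C=np.c_[p*z[:,None],z]
    if "R" in m: W=(C-m["t"])@m["R"]
    else: W=C
    W[z<=0]=np.nan
    return W.reshape(*d.shape,3)
E
python3 - <<'E'
from workcell import r, optics
from h import *
for n in("top","scene"):
    f=np.load(n+"0.npz"); W=cloud(f["im"],f["d"],optics.camera_model(n))
    if n=="top": pts=dict(bar=[(360,227),(382,226),(400,223)],pad=[(427,223),(426,222)],lid=[(390,170),(350,200),(432,140)],table=[(300,260),(450,260)],mag=[(329,231)],sand=[(302,198)])
    else: pts=dict(pad=[(346,267)],lid=[(370,230)],table=[(300,300)],mag=[(288,239)])
    for k,v in pts.items(): print(n,k,[W[b,a].round(3) for a,b in v])
    x,y,z=np.moveaxis(W,2,0)
    # lid: height 88..102
    m=(z>.085)&(z<.103)&(x>.4)&(x<.85)&(abs(y+.1)<.25)
    m=m.astype(np.uint8); c,l,st,_=cv2.connectedComponentsWithStats(m)
    i=1+np.argmax(st[1:,4]); P=W[l==i]
    e=cv2.morphologyEx((l==i).astype(np.uint8),cv2.MORPH_OPEN,np.ones((15,15)))
    P=W[e>0]; print(n,len(P),"z",np.median(P[:,2]),cv2.minAreaRect(P[:,:2].astype(np.float32)))
E
```

```text
top bar [array([ 0.507, -0.037,  0.103]), array([ 0.509, -0.087,  0.099]), array([ 0.515, -0.128,  0.1  ])]
top pad [array([ 0.517, -0.196,  0.065]), array([ 0.519, -0.194,  0.066])]
top lid [array([ 0.638, -0.109,  0.097]), array([ 0.57 , -0.016,  0.098]), array([ 0.708, -0.21 ,  0.097])]
top table [array([ 0.433,  0.108, -0.001]), array([ 0.428, -0.264, -0.001])]
top mag [array([0.504, 0.034, 0.017])]
top sand [array([0.585, 0.099, 0.031])]
top 5022 z 0.09790010078172276 ((0.6485227346420288, -0.11022035777568817), (0.1693197786808014, 0.22229531407356262), 2.836179494857788)
scene pad [array([ 0.518, -0.21 ,  0.064])]
scene lid [array([ 0.608, -0.155,  0.098])]
scene table [array([ 0.433, -0.184, -0.001])]
scene mag [array([0.502, 0.022, 0.016])]
scene 2551 z 0.09697779636140264 ((0.6477432250976562, -0.11447201669216156), (0.16224831342697144, 0.2322758287191391), 1.6202452182769775)
```

```bash
cat > fit.py <<'E'
from h import *
from scipy.optimize import least_squares
def fit(W,im,name):
    x,y,z=np.moveaxis(W,2,0)
    roi=(x>.45)&(x<.8)&(y>-.3)&(y<.1)
    m=roi&(z>.085)&(z<.108)
    # bar: near-handle pts, in front of lid
    out=cv2.resize((m*255).astype(np.uint8),None,fx=1,fy=1)
    return m
if __name__=="__main__":
    from workcell import optics
    f=np.load("top0.npz"); im=f["im"]; W=cloud(im,f["d"],optics.camera_model("top"))
    m=fit(W,im,"top")
    a=im[120:245,320:460,::-1].copy(); b=cv2.merge([(m[120:245,320:460]*255).astype(np.uint8)]*3)
    cv2.imwrite("pics/crop_top.png",cv2.resize(np.vstack([a,b])[:250],None,fx=2.4,fy=2.4,interpolation=0) if 0 else cv2.resize(np.hstack([a,b]),None,fx=2.8,fy=2.8,interpolation=0))
E
python3 fit.py
```

```text
(no output)
```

View pics/crop_top.png

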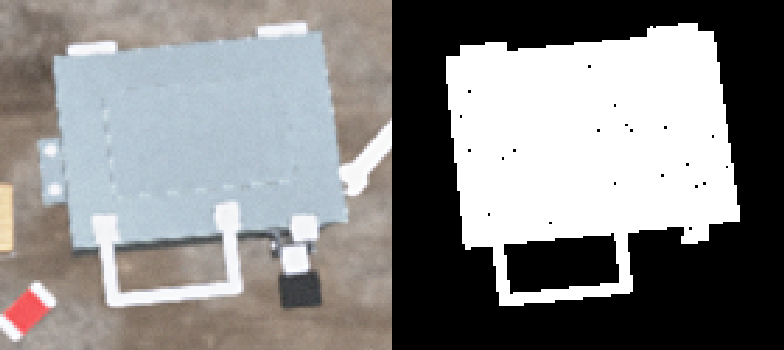

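The crop shows lid corners at crop pixels (54,58), (323,32), (346,221) and (75,248). The bar's ends are at (110,300) and (240,290), and the pad is at (300,288). I'll do a rigid fit to these by ray–plane intersection.

```bash
cat > rp.py <<'E'
from h import *
def rayplane(uv,z,m):
    p=cv2.undistortPoints(np.array(uv,float)[:,None],m["K"],np.array([m["k1"],0,0,0.]))[:,0]
    d=np.c_[p,np.ones(len(p))]@m["R"]; c=-m["R"].T@m["t"]
    return c+d*((z-c[2])/d[:,2])[:,None]
E
python3 - <<'E'
from workcell import optics
from rp import *
from scipy.spatial.transform import Rotation as Ro
from scipy.optimize import least_squares
m=optics.camera_model("top")
c=lambda L:[(a/2.8+320-.5,b/2.8+120-.5) for a,b in L]
lid=rayplane(c([(75,248),(346,221),(323,32),(54,58)]),.096,m)
bar=rayplane(c([(110,300),(240,290)]),.096,m)
pad=rayplane(c([(300,288)]),.065,m)
print(lid.round(4),bar.round(4),pad.round(4))
mod=np.array([(-82,113),(-82,-113),(80,-113),(80,113),(-127,85-5),(-127,-15+5)])/1e3
obs=np.r_[lid,bar][:,:2]
def T(p,q):
    C,S=np.cos(p[2]),np.sin(p[2]);return q@np.array([[C,S],[-S,C]])+p[:2]
s=least_squares(lambda p:(T(p,mod)-obs).ravel(),[.65,-.11,.08],loss="soft_l1",f_scale=.003)
print(s.x,(T(s.x,mod)-obs).round(4)); print("pad pred",T(s.x,np.array([[-.132,-.075]])),"handle",T(s.x,np.array([[-.127,.035]])))
E
```

```text
[[ 0.5515 -0.0069  0.096 ]
 [ 0.5702 -0.2285  0.096 ]
 [ 0.7295 -0.2174  0.096 ]
 [ 0.7114  0.0075  0.096 ]] [[ 0.5086 -0.0344  0.096 ]
 [ 0.5152 -0.14    0.096 ]] [[ 0.5182 -0.1956  0.065 ]]
[ 0.64152117 -0.11129392  0.08098309] [[-0.0009  0.0016]
 [-0.0013 -0.0021]
 [ 0.0009 -0.    ]
 [ 0.0008  0.0003]
 [-0.0001 -0.0074]
 [ 0.0006  0.0084]]
pad pred [[ 0.51602087 -0.19672621]] handle [[ 0.51210608 -0.08668224]]
```

The fit holds to about 2 mm. The pad measured at (0.518,-0.196) against a predicted (0.516,-0.197). Before moving I'll check for obstacles along the transfer path.

```bash
python3 - <<'E'
from workcell import r,optics
from rp import *
print(r.tip_extent)
H=np.zeros((2,14,14))
for n in("top","scene"):
    f=np.load(n+"0.npz"); W=cloud(f["im"],f["d"],optics.camera_model(n)).reshape(-1,3)
    g=np.full((11,11),-9.)
    for x,y,z in W[~np.isnan(W[:,0])]:
        i=int((x+.1)//.1); j=int((y+.4)//.1)
        if 0<=i<11 and 0<=j<11: g[i,j]=max(g[i,j],z)
    print(n,"rows x=-.1.., cols y=-.4..");print(np.where(g>-5,g.round(2),np.nan))
W=cloud(None,f["d"],optics.camera_model("scene"))
for u,v in[(100,90),(190,150),(240,80),(20,200),(100,20)]:print(u,v,W[v,u].round(2))
E
python3 - <<'E'
from workcell import r,optics
import cv2
im,d=optics.get_image("wrist");cv2.imwrite("pics/w0.png",im[:,:,::-1])
E
```

```text
0.025
top rows x=-.1.., cols y=-.4..
[[-0.83 -0.83 -0.74   nan   nan -0.74 -0.83 -0.83 -0.83 -0.83 -0.83]
 [-0.83 -0.83 -0.     nan   nan -0.3  -0.84 -0.84 -0.83 -0.83 -0.83]
 [  nan   nan  0.01  0.01  0.01  0.01   nan   nan   nan  0.29   nan]
 [ 0.01  0.01  0.01  0.01  0.01  0.01  0.01  0.01  0.21  0.34   nan]
 [ 0.01  0.01  0.01  0.01  0.01  0.01  0.01  0.03  0.38  0.39  0.23]
 [ 0.01  0.01  0.01  0.01  0.03  0.01  0.01  0.01  0.46  0.46  0.24]
 [ 0.01  0.11  0.11  0.11  0.04  0.04  0.01  0.02  0.52  0.47 -0.  ]
 [ 0.01  0.1   0.1   0.1   0.1   0.04  0.02  0.11  0.52  0.49  0.07]
 [ 0.03  0.1   0.1   0.29  0.53  0.06  0.06  0.11  0.54  0.45  0.11]
 [ 0.03  0.03  0.4   0.45  0.5   0.38  0.39  0.5   0.47  0.47  0.16]
 [ 0.02  0.01  0.1   0.34  0.3   0.04  0.2   0.22  0.23  0.23  0.21]]
scene rows x=-.1.., cols y=-.4..
[[  nan   nan  0.01  0.27  0.31   nan   nan   nan   nan   nan   nan]
 [  nan   nan  0.01  0.31  0.31  0.     nan   nan   nan -0.85 -0.85]
 [  nan   nan  0.    0.23  0.24  0.     nan   nan  0.53  0.51 -0.84]
 [ 0.    0.    0.    0.    0.    0.    0.    0.    0.54  0.4   0.17]
 [ 0.    0.    0.    0.    0.    0.    0.    0.03  0.38  0.38  0.38]
 [ 0.    0.    0.    0.    0.02  0.    0.    0.    0.46  0.45  0.38]
 [ 0.    0.1   0.1   0.1   0.04  0.04  0.    0.01  0.55  0.55  0.05]
 [ 0.01  0.1   0.1   0.1   0.1   0.04  0.01  0.1   0.56  0.56  0.1 ]
 [ 0.02  0.1   0.1   0.29  0.55  0.55  0.06  0.1   0.56  0.56  0.17]
 [ 0.54  0.55  0.55  0.55  0.54  0.56  0.51  0.56  0.53  0.57  0.4 ]
 [ 0.47  0.55  0.55  0.55  0.56  0.56  0.56  0.57  0.52  0.57  0.43]]
100 90 [0.16 0.43 0.32]
190 150 [0.38 0.47 0.13]
240 80 [0.57 0.54 0.32]
20 200 [ 0.02 -0.08  0.24]
100 20 [0.19 0.47 0.49]
```

View pics/w0.png

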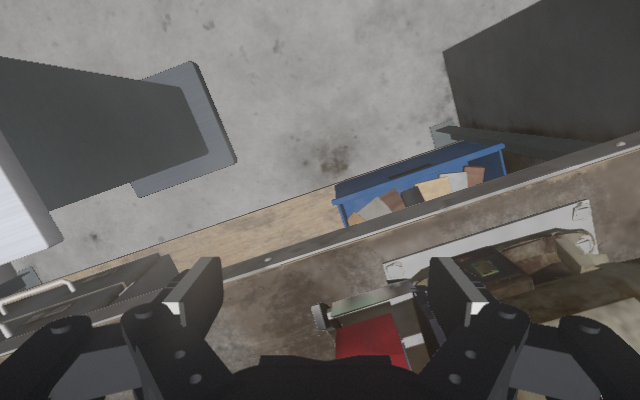

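```bash
cat > g.py <<'E'
import numpy as np
from scipy.spatial.transform import Rotation as Ro
from workcell import r,command_gripper,optics
bx,by,psi=0.6415,-0.1113,0.081
B=Ro.from_euler('z',psi)
def w(p): return B.apply(np.array(p,float))+[bx,by,0]
def q(tilt=0,sgn=1):
    # tool y along box x (sgn), tool z down, leaning: tips towards box by tilt
    R=np.array([[0,sgn,0],[sgn,0,0],[0,0,-1.]])
    # columns tool x,y,z in box: x=(0,sgn,0), y=(sgn,0,0), z=(0,0,-1)
    return (B*Ro.from_euler('y',-tilt)*Ro.from_matrix(R)).as_quat()
def tcp(p,tilt,ahead,sgn=1):
    z=Ro.from_quat(q(tilt,sgn)).apply([0,0,1]); return w(p)-ahead*z
def st():
    s=r.read_state(); print("t",round(s["time_s"],2),"p",s["eef_pos"].round(4),"F",s["contact_force"].round(1),"gw",round(s["grip_width"],4),"j",s["joint_positions"].round(2)); return s
E
python3 - <<'E'
from g import *
print(Ro.from_quat(q(.15)).apply([0,0,1]))
s=r.read_state()
for sg in(1,-1): print(sg,r.solve_ik(tcp([-.136,-.075,.10],.15,.025,sg),q(.15,sg)),r.solve_ik(tcp([-.04,.035,.25],0,.006,sg),q(0,sg)))
r.move_straight([.2,.35,.29],speed=.1); st()
E
```

```text
[ 0.14894817  0.01209126 -0.98877108]
1 [-0.55880039  0.46298834  1.75446298  0.12381382  0.80732652 -0.72023832] [-2.59056209e-01  4.89191619e-01  1.29331863e+00 -4.44089210e-16
  1.35908241e+00 -3.40056209e-01]
-1 [-0.55880039  0.46298834  1.75446298  0.12381382  0.80732652  2.42135434] [-2.59056209e-01  4.89191619e-01  1.29331863e+00 -4.44089210e-16
  1.35908241e+00  2.80153644e+00]
t 1.82 p [0.2    0.3503 0.2898] F [-0.6  0.5  0.4] gw 0.0855 j [ 0.86  0.09  1.76  0.    1.29 -0.37]
```

```bash
python3 - <<'E'
from g import *
r.reach([.38,-.1,.29],q(0)); st()
command_gripper(0.0,40)
r.reach(tcp([-.136,-.075,.16],.15,.025),q(.15)); st()
import cv2
s=r.read_state(); im,d=optics.get_image("wrist");cv2.imwrite("pics/w1.png",im[:,:,::-1])
im,d=optics.get_image("scene");cv2.imwrite("pics/s1.png",cv2.resize(im[150:330,220:480,::-1],None,fx=3,fy=3))
E
```

```text
t 3.58 p [ 0.3801 -0.0993  0.29  ] F [ 0.  -0.3  0.9] gw 0.0851 j [-0.45  0.07  1.78  0.    1.29 -0.53]
t 5.14 p [ 0.508  -0.197   0.1852] F [0.2 0.9 0.1] gw -0.0001 j [-0.56  0.38  1.68  0.11  0.96 -0.7 ]
```

View pics/w1.png

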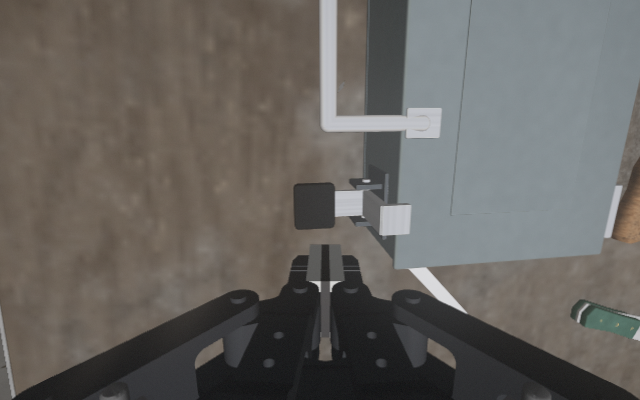

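View pics/s1.png

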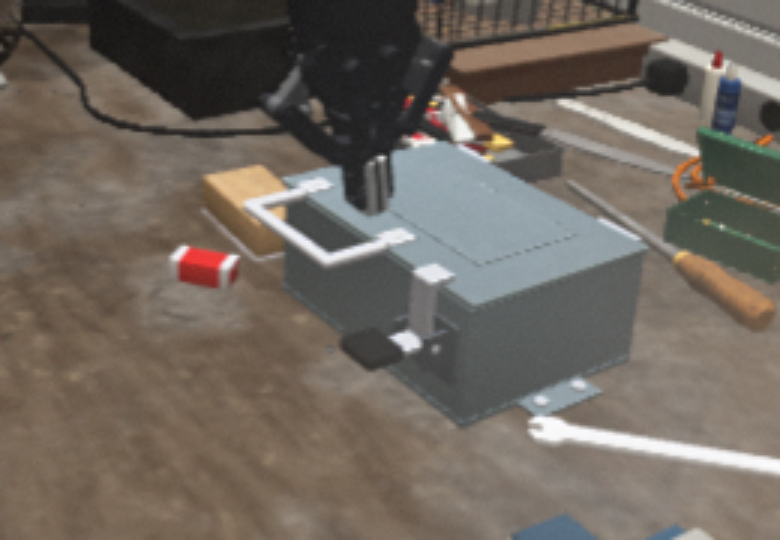

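In the wrist view the pad is at (314,205). In the scene view the lever is at (370,348) and nothing is disturbed. I'll check the pad's position with the wrist camera.

```bash
python3 - <<'E'
from g import *
from h import *
s=r.read_state(); im,d=optics.get_image("wrist"); m=optics.camera_model("wrist")
C=cloud(im,d,{k:m[k] for k in("K","k1")}); T=m["tool_from_camera"]
W=Ro.from_quat(s["eef_rot"]).apply((C.reshape(-1,3)@T[:3,:3].T+T[:3,3])).reshape(C.shape)+s["eef_pos"]
inv=lambda p:B.inv().apply(np.array(p)-[bx,by,0])
for n,(u,v) in dict(pad=(314,205),padL=(296,186),padR=(331,227),bar=(329,60),cornerFR=(393,264),lid=(500,100),arm=(380,123)).items():
    print(n,W[v,u].round(4),"box",inv(W[v,u]).round(4))
print(r.solve_ik(tcp([-.136,-.075,.06],.3,.025),q(.3)))
E
```

```text
pad [ 0.5182 -0.1957  0.0633] box [-0.1297 -0.0741  0.0633]
padL [ 0.5042 -0.1821  0.0642] box [-0.1426 -0.0594  0.0642]
padR [ 5.448e-01 -2.333e-01  3.000e-04] box [-0.1063 -0.1138  0.0003]
bar [ 0.5157 -0.1022  0.0975] box [-0.1247  0.0193  0.0975]
cornerFR [ 0.5712 -0.2267  0.0955] box [-0.0794 -0.1094  0.0955]
lid [ 0.6255 -0.1143  0.0966] box [-0.0162 -0.0017  0.0966]
arm [ 0.5495 -0.134   0.0978] box [-0.0936 -0.0152  0.0978]
[-0.61791045  0.48798995  1.90838676  0.37602889  0.54421818 -1.00224612]
```

```bash
python3 - <<'E'
from g import *
r.move_straight(tcp([-.134,-.075,.085],.3,.025),q(.3),speed=.08); st()
hit=r.move_straight(tcp([-.134,-.075,.046],.3,.025),speed=.03,max_force=24); print(hit); s=st()
z=Ro.from_quat(s["eef_rot"]).apply([0,0,1]); print("tip",s["eef_pos"]+.025*z)
r.hold(.3); st()
import cv2
im,d=optics.get_image("scene");cv2.imwrite("pics/s2.png",cv2.resize(im[150:330,220:480,::-1],None,fx=3,fy=3))
E
```

```text
t 6.39 p [ 0.507  -0.1977  0.1095] F [ 0.3 -0.5 -0.8] gw 0.0002 j [-0.61  0.45  1.88  0.34  0.61 -0.96]
True
t 7.44 p [ 0.506  -0.1976  0.0753] F [-5.4  2.2  9.5] gw 0.0 j [-0.62  0.5   1.91  0.39  0.53 -1.02]
tip [ 0.51336603 -0.19695343  0.05144811]
t 7.74 p [ 0.506  -0.1976  0.0753] F [-5.1 -0.9 10. ] gw -0.0002 j [-0.62  0.51  1.91  0.39  0.53 -1.02]
```

View pics/s2.png

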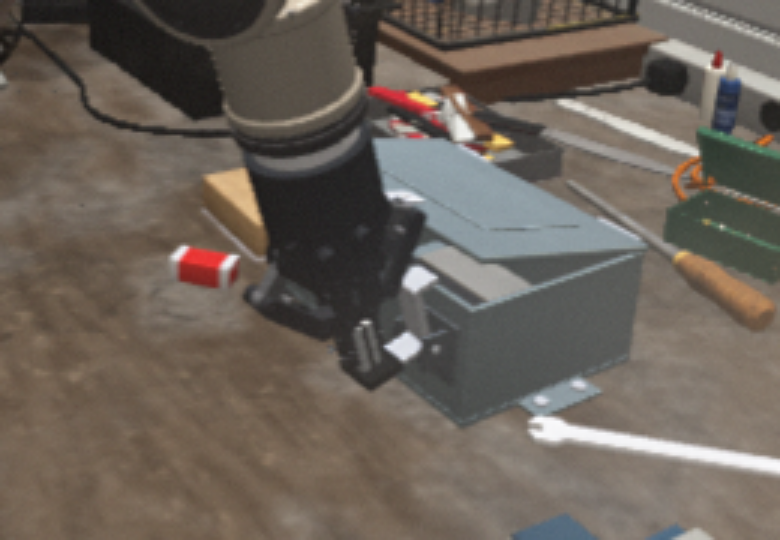

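The lid has popped ajar, but the force has relaxed to 10 N, so the lever may not be fully down. I'll press further in 1 mm steps and watch the force.

```bash
python3 - <<'E'
from g import *
p=r.read_state()["eef_pos"].copy()
for i in range(5):
    p=p-[0,0,.001]
    h=r.move_straight(p,speed=.02); r.hold(.1); s=st()
    if np.linalg.norm(s["contact_force"])>24: break
r.hold(.2);st()
E
```

```text
t 8.14 p [ 0.506  -0.1976  0.0752] F [-6.9  1.4 14.3] gw 0.0002 j [-0.62  0.51  1.91  0.39  0.52 -1.02]
t 8.49 p [ 0.5061 -0.1976  0.075 ] F [-11.6   2.8  23.3] gw -0.0001 j [-0.62  0.51  1.91  0.39  0.52 -1.02]
t 8.69 p [ 0.5061 -0.1976  0.0751] F [-11.8   2.6  24.8] gw 0.0001 j [-0.62  0.51  1.91  0.39  0.52 -1.02]
```

The position is stalled while the force climbs to 25 N, so the lever is on its stop. Now I'll release it and look at the ajar handle.

```bash
python3 - <<'E'
from g import *
from h import *
r.move_straight(tcp([-.150,-.075,.12],.3,.025),speed=.08); st()
r.move_straight(tcp([-.16,-.06,.26],.1,.025),q(.1),speed=.2)
command_gripper(0.045,60); st()
s=r.read_state(); im,d=optics.get_image("wrist"); m=optics.camera_model("wrist")
cv2.imwrite("pics/w3.png",im[:,:,::-1])
C=cloud(im,d,{k:m[k] for k in("K","k1")}); T=m["tool_from_camera"]
W=Ro.from_quat(s["eef_rot"]).apply((C.reshape(-1,3)@T[:3,:3].T+T[:3,3])).reshape(C.shape)+s["eef_pos"]
np.save("W3.npy",W)
im,d=optics.get_image("scene");cv2.imwrite("pics/s3.png",cv2.resize(im[150:330,220:480,::-1],None,fx=3,fy=3))
E
```

```text
t 9.74 p [ 0.4905 -0.1986  0.1433] F [ 0.3  0.8 -0.2] gw 0.0003 j [-0.64  0.37  1.88  0.31  0.69 -0.94]
t 11.1 p [ 0.4843 -0.1843  0.2847] F [ 0.4  0.1 -0.3] gw 0.0454 j [-0.54  0.26  1.56  0.06  1.24 -0.64]
```

View pics/w3.png

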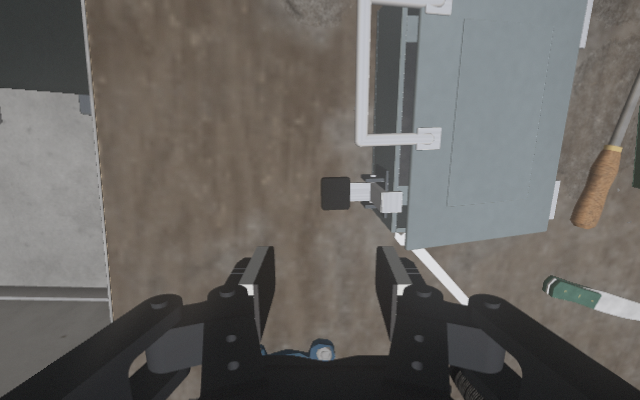

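View pics/s3.png

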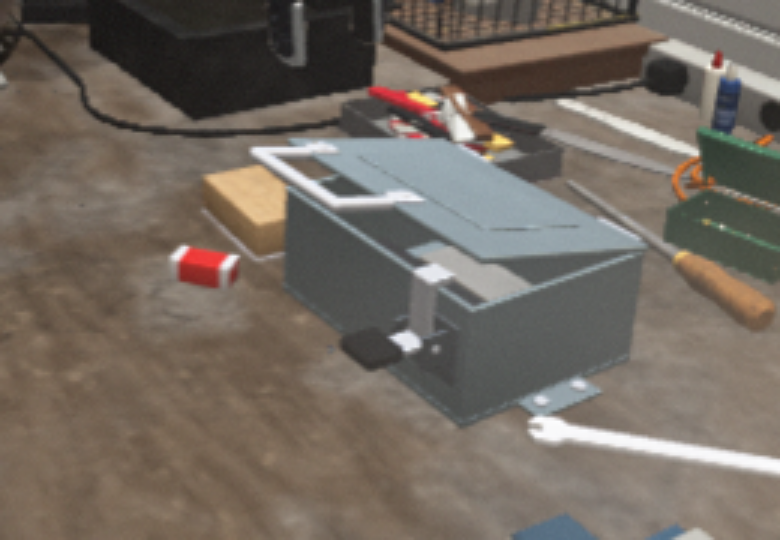

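The lid stands ajar, the lever is back up with its pad at wrist (336,193), and the bar is at wrist (364,70). Next I'll measure the bar and the lid angle.

```bash
python3 - <<'E'
from g import *
W=np.load("W3.npy"); inv=lambda p:B.inv().apply(np.array(p)-[bx,by,0])
for u,v in[(364,50),(364,70),(364,100),(363,120),(336,193)]: print(inv(W[v,u]).round(4))
P=inv(W[40:200:5,455:540:5].reshape(-1,3)); A=np.c_[P[:,:2],np.ones(len(P))]; c=np.linalg.lstsq(A,P[:,2],rcond=None)[0]; a=np.arctan(-c[0]);print("lid",a,c, np.std(A@c-P[:,2]))
print("bar pred",.08-.207*np.cos(a)+.003*np.sin(a),.09+.207*np.sin(a)+.003*np.cos(a))
for th in(.2,.5,.785):
  x=.08-.207*np.cos(th)+.003*np.sin(th);z=.09+.207*np.sin(th)+.003*np.cos(th)
  print(r.solve_ik(tcp([x,.035,z],0,.004),q(0)))
E
```

```text
[-0.1206  0.0482  0.14  ]
[-0.1201  0.0348  0.1397]
[-0.1197  0.014   0.1405]
[-0.1197 -0.0004  0.1393]
[-0.1298 -0.0741  0.0651]
 ** On entry to DLASCL parameter number  4 had an illegal value
 ** On entry to DLASCL parameter number  4 had an illegal valueTraceback (most recent call last):
  File "<stdin>", line 4, in <module>
    x, resids, rank, s = _umath_linalg.lstsq(a, b, rcond,
                         ~~~~~~~~~~~~~~~~~~~^^^^^^^^^^^^^
                                             signature=signature)
                                             ^^^^^^^^^^^^^^^^^^^^
    raise LinAlgError("SVD did not converge in Linear Least Squares")
numpy.linalg.LinAlgError: SVD did not converge in Linear Least Squares
```

```bash
sed -i 's/bx,by,psi=0.6415/bx,by,psi=0.6435/' g.py; cat >>g.py <<'E'
def bar(th): return [.08-.207*np.cos(th)+.003*np.sin(th),.035,.09+.207*np.sin(th)+.003*np.cos(th)]
E
python3 - <<'E'
from g import *
import cv2
for th in(.2,.5,.8): print(r.solve_ik(tcp(bar(th),0,.006),q(0)))
command_gripper(.036)
b=np.array(bar(.2))
r.move_straight(tcp(b+[0,0,.07],0,.006),q(0),speed=.15); st()
print(r.move_straight(tcp(b,0,.006),speed=.06,max_force=8)); st()
im,d=optics.get_image("wrist");cv2.imwrite("pics/w4.png",im[:,:,::-1])
im,d=optics.get_image("scene");cv2.imwrite("pics/s4.png",cv2.resize(im[150:330,220:480,::-1],None,fx=3,fy=3))
E
```

```text
[-3.10639289e-01  4.66857946e-01  1.68202171e+00 -4.44089210e-16
  9.92712994e-01 -3.91639289e-01]
[-2.95087837e-01  4.35039397e-01  1.55067042e+00 -4.44089210e-16
  1.15588283e+00 -3.76087837e-01]
[-2.70863911e-01  4.58946176e-01  1.36934527e+00 -4.44089210e-16
  1.31330121e+00 -3.51863911e-01]
t 12.46 p [ 0.5189 -0.0869  0.2106] F [ 0.1 -0.2  0.8] gw 0.0359 j [-0.31  0.38  1.59 -0.    1.16 -0.39]
False
t 13.78 p [ 0.519  -0.0864  0.1405] F [-1.   0.6 -0.2] gw 0.036 j [-0.31  0.47  1.68  0.    0.99 -0.39]
```

View pics/w4.png

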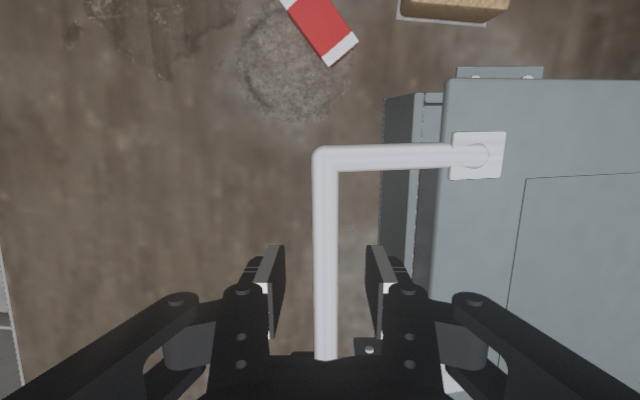

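View pics/s4.png

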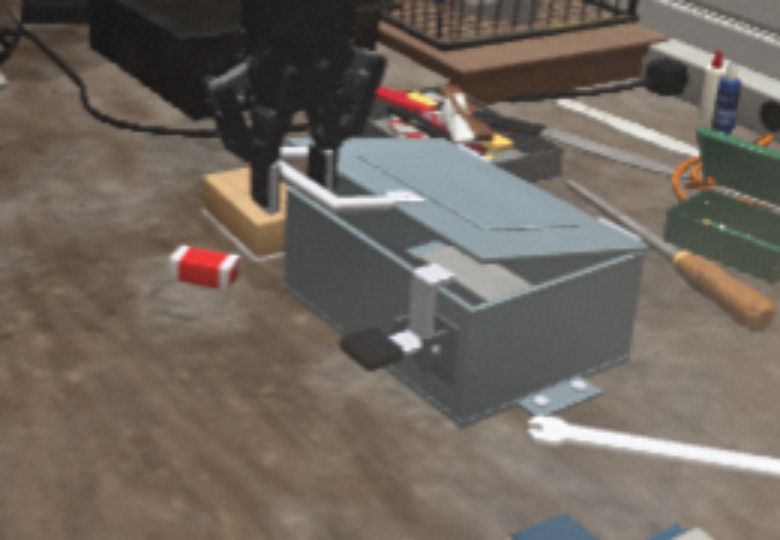

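The bar (wrist column 325) lies centred between the fingers at columns 270 and 380, with the fingertips on either side of it. Next I close the gripper and lift.

```bash
python3 - <<'E'
from g import *
import cv2
command_gripper(0.0,35); s=st()
if s["grip_width"]>.006:
    for i,th in enumerate(np.linspace(.2,.785,10)[1:]):
        r.move_straight(tcp(bar(th),0,.006),q(0),speed=.06); s=st()
        if np.linalg.norm(s["contact_force"])>30: print("stop");break
r.hold(.5);st()
im,d=optics.get_image("wrist");cv2.imwrite("pics/w5.png",im[:,:,::-1])
im,d=optics.get_image("scene");cv2.imwrite("pics/s5.png",cv2.resize(im[130:310,220:480,::-1],None,fx=3,fy=3));np.save("s5d.npy",d)
E
```

```text
t 14.23 p [ 0.5191 -0.0863  0.1402] F [ 2.3 -0.5 -1. ] gw 0.0085 j [-0.31  0.47  1.68  0.    0.99 -0.39]
t 14.61 p [ 0.5225 -0.086   0.1535] F [ 4.6  1.3 -2.5] gw 0.0086 j [-0.31  0.45  1.66  0.    1.03 -0.39]
t 14.98 p [ 0.5265 -0.0857  0.1658] F [ 4.9  0.8 -2.5] gw 0.0088 j [-0.31  0.45  1.63  0.    1.06 -0.39]
t 15.36 p [ 0.5312 -0.0853  0.1779] F [ 6.3  0.4 -3.4] gw 0.0085 j [-0.3   0.44  1.6   0.    1.1  -0.38]
t 15.73 p [ 0.5367 -0.0848  0.1898] F [ 5.6  0.2 -4.5] gw 0.009 j [-0.3   0.44  1.57  0.    1.13 -0.38]
t 16.11 p [ 0.5429 -0.0843  0.2014] F [ 5.  -0.  -4.9] gw 0.0088 j [-0.29  0.44  1.54 -0.    1.17 -0.37]
t 16.48 p [ 0.5501 -0.0837  0.213 ] F [ 2.7  0.8 -4.3] gw 0.0088 j [-0.29  0.44  1.5  -0.    1.2  -0.37]
t 16.86 p [ 0.5582 -0.083   0.2244] F [ 0.6  0.2 -4.3] gw 0.0089 j [-0.28  0.44  1.46 -0.    1.24 -0.36]
t 17.23 p [ 0.5668 -0.0823  0.2348] F [-3.3  1.6 -1.4] gw 0.0087 j [-0.28  0.45  1.42 -0.    1.27 -0.36]
t 17.61 p [ 0.5759 -0.0815  0.2446] F [-6.4  2.1 -0. ] gw 0.0081 j [-0.27  0.46  1.38 -0.    1.31 -0.35]
t 18.11 p [ 0.5758 -0.0815  0.2444] F [-5.4  2.   0.3] gw 0.0088 j [-0.27  0.46  1.38 -0.    1.31 -0.35]
```

View pics/s5.png

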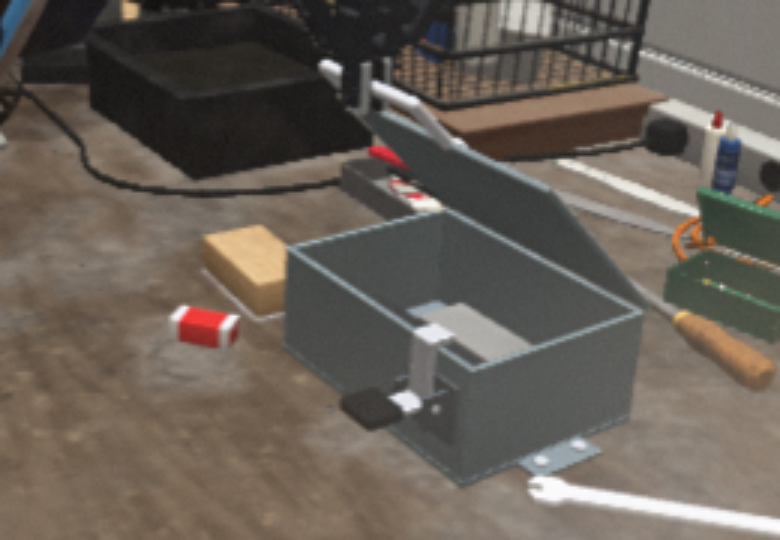

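View pics/w5.png

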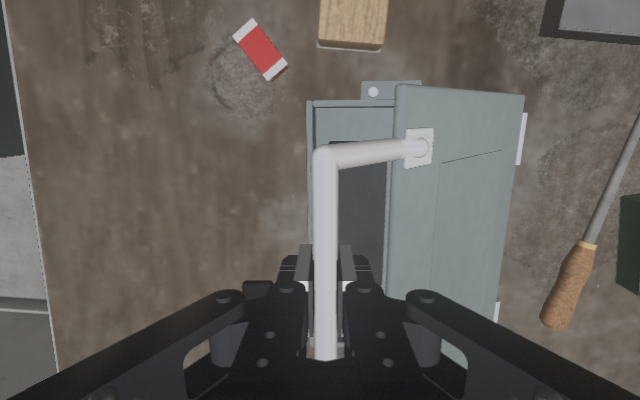

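The lid is held open in the fingers with the bar at wrist column 325, and the bystanders look unmoved. I'll measure the lid angle and check the bystanders.

```bash
python3 - <<'E'
from g import *
from h import *
s=r.read_state(); im,d=optics.get_image("wrist"); m=optics.camera_model("wrist")
C=cloud(im,d,{k:m[k] for k in("K","k1")}); T=m["tool_from_camera"]
W=Ro.from_quat(s["eef_rot"]).apply((C.reshape(-1,3)@T[:3,:3].T+T[:3,3])).reshape(C.shape)+s["eef_pos"]
inv=lambda p:B.inv().apply(np.array(p)-[bx,by,0])
P=inv(W[170:270:5,405:500:5].reshape(-1,3)); P=P[~np.isnan(P[:,0])]
A=np.c_[P[:,:2],np.ones(len(P))]; c=np.linalg.lstsq(A,P[:,2],rcond=None)[0]; print("lid",np.arctan(-c[0]),c,np.std(A@c-P[:,2]))
print("bar top",inv(W[200,325]),"pred",bar(.785))
ims,_=optics.get_image("scene"); f=np.load("scene0.npz")["im"]
D=cv2.absdiff(ims,f).max(2)
for n,(a,b,c2,e) in dict(mag=(228,250,272,304),sand=(200,232,284,304),span=(285,315,392,500)).items(): print(n,D[a:b,c2:e].max(),(D[a:b,c2:e]>40).sum())
st()
E
```

```text
lid 0.763696802870139 [-0.95751264  0.00260244  0.17675053] 0.0007897706272947312
bar top [-0.0656688   0.07070829  0.2427033 ] pred [np.float64(-0.06430889617429424), 0.035, np.float64(0.23843497729631236)]
mag 13 0
sand 99 15
span 15 0
t 18.31 p [ 0.5757 -0.0815  0.2445] F [-5.7  2.  -0.7] gw 0.0089 j [-0.27  0.46  1.38 -0.    1.31 -0.35]
```

```bash
python3 - <<'E'
from g import *
r.hold(.4);st();r.finish_job()
E
```

```text
t 18.71 p [ 0.5758 -0.0815  0.2444] F [-5.   2.2  0.2] gw 0.0086 j [-0.27  0.46  1.38 -0.    1.31 -0.35]
the job is handed in; nothing more can be done
```

I pressed the catch lever down to its stop, let it come back up, and lifted the popped lid by its bar to about 45°. The job was handed in at about 18.7 s with the fingers still holding the bar. No verdict is reported.

- **Lever:** The first press stopped early and relaxed to 10 N, so I pressed further until the force climbed to about 25 N with no more travel. The pictures after release show it back up and the lid ajar.
- **Lid:** The wrist depth image put the lid at 0.764 rad, inside the 0.665–0.905 range. The commanded angle was 0.785 rad. The arm was still, and the fingers read 8.6 mm open on the 10 mm bar.
- **Force on the tool:** It read about 5 N, mostly horizontal, where I expected about 3 N downward. I did not look into why, but the grip and pose stayed steady.
- **Bystanders:** The magnet and spanner showed no change between the first and last scene pictures. Fifteen pixels changed around the sanding block. I put that down to the handle, which overlapped it in the first picture. The block itself looks unmoved, but I did not measure its position again.

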